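# Scan the batch card, then hold the incubator cover open

## Robot

A 6-joint arm with a two-finger parallel gripper is mounted at the origin on a cart in front of the work surface, level with it; the furniture and walls round the work are solid. World frame = base frame: x ahead of the robot, y to its left, z up, the work surface at z = 0. Lengths are in m, angles in rad, forces in N, time in s.
With the tool pointing down it reaches from about 0.35 to 0.85 m from the base axis. Payload 8.1 kg.
Tool frame: the origin (TCP) lies between the finger pads; the fingertips stand 14 mm ahead of it and the grasp point (between the pads) lies 5 mm behind it; z points along the fingers, y is the line along which they close (so a half turn about z gives the same grasp; the last joint's range is limited). The gripper opens to 93 mm and grips with 3 to 60 N. Pads are 15 mm wide; open, the fingers measure 128 mm over their backs; the gripper's body (75 mm by 188 mm) begins 65 mm behind the grasp point.
Start: joints at [-1.216, 0.13, 1.488, -0, 1.523, -0.085], TCP at [0.255, -0.543, 0.195] pointing down, gripper open.
Joint ranges: [-2.96, 2.96], [-0.89, 2.26], [0.02, 2.5], [-1.34, 4.48], [0, 2.73], [-2.66, 2.66]. Speed limits (rad/s): [2.39, 2.39, 2.79, 3.14, 3.14, 3.14].

## Interface

Orientations are given as a rotation vector (axis times angle).
In Python, from plant import robot gives the robot as it stands.
- The arm moves only by the tool arm_command, never from a script. Its argument "targets" is a list of rows, each an object of numbers: "x", "y", "z": the shift along the world's x, y, z in units of 500 mm (1.0 is 500 mm); "rx", "ry", "rz": the turn, a rotation vector about the world's x, y, z in units of 2 rad (1.0 is 2 rad); "claw": the closure in counts, from 0 (fully open) to 255 (shut). In form: [{"x": .., "y": .., "z": .., "rx": .., "ry": .., "rz": .., "claw": ..}, ...]. A call has 1 to 10 rows; each row is the pose to reach, as a shift and turn from the pose commanded when the call began; what a row does not reach only later rows make up. A row lasts 1/12 s, in which the tool goes at most 41.7 mm and 7.16 degrees, less where a joint would pass 70% of its speed; a pose out of reach is approached as far as the arm can. A call with a number of a shift or a turn outside -1 to 1 is refused whole. A call with a gripper value outside its range is refused whole. The fingers move at their own pace and stop on an object; "squeeze" is the grip in N (left out, the last holds). Time passes only in rows, so rows that repeat a pose let the fingers close. It gives the time, the measured TCP pose, the force, the opening and the grip force at its end, in the units of the state.
- robot.read_state(): the state, without advancing time (a new reading comes with each control period).
- robot.read_camera(name): name is "side" or "top"; returns (picture, depth): 480x640x3 uint8, red, green, blue; 480x640 float32, m along the optical axis (not along the pixel's ray), 0 where there is no reading.
- robot.get_calibration(name): a dict with "intrinsics" (3x3 intrinsics, pixels), "origin" and "orientation" of the camera in the world. Camera axes: x right, y up, looking along -z (the intrinsics and any distortion apply to the point x, -y, -z); pixel columns grow to the right and rows downward; lengths in m; the calibration is good to about 2 mm. A picture is of the moment at which its call begins. get_calibration takes no time and is no camera call.
- robot.close_job(): hands the job in; it is judged then, once.
The state is a dict: "t": time; "q": joint angles; "dq": joint speeds; "joint_torque": joint torques, N m; "tool_pos": TCP position; "orientation": TCP orientation; "force": force on the tool from outside, world axes, zero at the start; "wrist_torque": the same for the moment, N m; "opening": finger opening in m; "gripper_force": force on a finger pad.
Only numpy, scipy, OpenCV 4.12 (cv2) and the standard library are available. Lean on these libraries where they do the work, as an engineer would, in place of code of your own. Each camera call takes 0.05 s, during which the arm holds its last target. There are 200 camera calls.

## Task

Log the end of the incubation on the barcode reader in its bench stand: squeeze its trigger fully home against the pistol grip, then let it spring back and let go of the reader. Only then lift the clear cover of the dry-block incubator by its steel bar handle and hold it still at 60 degrees open, so that a colleague can take the tubes out; it falls shut if released, so the program finishes while still holding the handle. Do not let the cover drop or swing it back against its stop, and leave the things standing about where they are.

Things in the scene. Friction and masses are not known exactly. Their poses are not given: they have to be found in the camera images.
- reader: Grey and black pistol-shaped barcode reader lying on its side in a bench stand; fixed. Dark base plate 90 x 185 x 8 mm; origin: centre of its underside. Reader head: x 4 to 48, y -98 to 8, z 62 to 122 mm in this frame; it points along +y at an upright paper batch card (y = 78 mm, top 116 mm high). The grip sticks out level along about -x, axis 92 mm up, with only the base plate below.
- reader_grip: The pistol grip, fixed: 32 mm thick along its y, 30 mm high along its z, from x = -96 to 4 mm; grip axis is its x axis, -x points away from the head. Origin: on the grip's axis where it meets the head. +y is the trigger side, -y the rubber-covered back. z is up.
- grip_back (a point): Point on the rubber back of the grip opposite the trigger, at grip frame (-36, -17.5, 0) mm, 92 mm above the worktop. Axes as those of reader_grip.
- trigger (a joint): Black trigger blade (50 x 8 x 18 mm) on the +y side of the grip: 0 rad released, 0.25 rad squeezed fully home against its stop. It hinges about a vertical pin beside the head, 30 mm from trigger_face, and swings towards the grip (about 7 mm at trigger_face); a spring returns it (about 2.5 N at trigger_face to start, 7.5 N fully home).
- trigger_face (a point): Point on the outer face of the trigger blade, where a finger presses; moves with the trigger. Released, it stands about 48 mm from grip_back across the grip, squeezed home about 40 mm. Squeeze it and grip_back between two fingers from above.
- incubator: White dry-block incubator, 200 (x) x 170 (y) x 85 mm, fixed; its front with display and keys faces its -x. Origin: centre of its underside. On top an aluminium block with capped tubes under a clear cover (top 122 mm high when shut).
- cover (a joint): Angle of the clear cover: 0 rad shut, grows as the front edge lifts; 1.047 rad is 60 degrees; stop at 1.5 rad. It weighs 0.28 to 0.43 kg with its handle and falls shut from any angle. It hinges along the incubator's y axis at the rear.
- cover_hinge (a point): Middle of the cover's hinge line, at incubator frame (96, 0, 88) mm; it does not move apart from turning with the cover. Its y axis is the hinge line; its -x axis points along the cover to its free edge.
- cover_handle: The handle on the cover's front edge: a round steel bar 12 mm thick, 104 mm free length between two black arms 56 mm either side of the middle, standing 36 mm clear of the cover's front wall (bar axis to wall), in the plane of the cover. Origin: on the hinge line, as cover_hinge.
- handle_bar (a point): Middle of the handle bar, in the turning cover's frame 222 mm from the hinge along -x and 22 mm along z (shut: 110 mm above the worktop; 60 degrees open: 291 mm). The bar runs along this point's y axis. The round bar can turn between the fingers, so the gripper need not turn with the cover.
- tape: White tape roll lying flat, 62 mm wide, 20 mm high; origin: centre of its underside. To be left alone.
- dropper_bottle: Small blue dropper bottle with black cap, standing, 33 mm wide, 78 mm high; origin: centre of its underside. To be left alone.
- petri_dish: Closed round dish, 58 mm wide, 12 mm high; origin: centre of its underside. To be left alone.
- yellow_pad: Yellow note pad, 76 x 76 x 16 mm; origin: centre of its underside. To be left alone.

How it is judged:
By the outcome, as a careful person would: the job done as asked, in the order asked, and still so for the second after the job is handed in, while the arm keeps its last pose, push and grip.
It also fails if it takes over 54 s, if anything falls off the work surface, if the arm or the gripper's body presses on something with over 40 N, if the wrist force passes 120 N, or if a joint passes its speed limit or range.

## Working session

There is one attempt and no reset: what is moved stays moved. The work goes in short steps, Python scripts to look and compute and a tool call to move; the robot and the scene stay as the last step left them, time stands still between calls to the robot, and variables do not carry over. Pictures are saved under pics/ and viewed, at most 10 in all, crops included, and the job is handed in when it is done.

Besides the shell and the picture viewer there is one more tool, called after "Call:" as name(argument=value, ...) on one line, values as JSON. arm_command: Moves the arm, as the interface text tells. Shifts and turns lie within -1 to 1; 1 stands for 500 mm of shift or 2 rad of turn. Its arguments: {"type":"object","properties":{"targets":{"type":"array","items":{"type":"object","properties":{"x":{"type":"number","minimum":-1,"maximum":1},"y":{"type":"number","minimum":-1,"maximum":1},"z":{"type":"number","minimum":-1,"maximum":1},"rx":{"type":"number","minimum":-1,"maximum":1},"ry":{"type":"number","minimum":-1,"maximum":1},"rz":{"type":"number","minimum":-1,"maximum":1},"claw":{"type":"number"}}}},"squeeze":{"type":"number"}},"required":["targets"]}

```bash
mkdir -p pics
cat > h.py <<'E'
import numpy as np,cv2
from plant import robot
from scipy.spatial.transform import Rotation as R
def cal(n):
    c=robot.get_calibration(n);o=np.array(c["orientation"],float)
    M=o if o.shape==(3,3) else (R.from_rotvec(o).as_matrix() if o.size==3 else R.from_quat(o).as_matrix())
    return np.array(c["intrinsics"]),np.array(c["origin"]),M,c
def cloud(n,d):
    K,o,M,_=cal(n);v,u=np.mgrid[:480,:640]
    p=np.stack([(u-K[0,2])/K[0,0]*d,-(v-K[1,2])/K[1,1]*d,-d],-1)
    return p@M.T+o
E
python3 - <<'E'
from h import *
for n in("top","side"):
    im,d=robot.read_camera(n);cv2.imwrite(f"pics/{n}0.png",im[...,::-1]);np.save(n+"0.npy",d);print(cal(n)[3])
print(robot.read_state())
E
```

```text
{'intrinsics': array([[597.8708554 ,   0.        , 322.19726618],
       [  0.        , 597.8708554 , 247.91637465],
       [  0.        ,   0.        ,   1.        ]]), 'origin': array([0.18552904, 0.25468269, 1.59057545]), 'orientation': array([ 0.16913039, -0.25499675, -1.97408839])}
{'intrinsics': array([[581.77725025,   0.        , 320.33811956],
       [  0.        , 581.77725025, 229.16145201],
       [  0.        ,   0.        ,   1.        ]]), 'origin': array([0.24929389, 1.51181707, 0.65555738]), 'orientation': array([ 0.17300946, -1.67131293, -2.42035624])}
{'t': 0.1, 'q': array([-1.21637852e+00,  1.31109971e-01,  1.48915354e+00, -3.78796668e-07,
        1.52300327e+00, -8.53830371e-02]), 'dq': array([-0.00111739, -0.00185916, -0.00295311,  0.00183703, -0.00028434,
        0.00052837]), 'joint_torque': array([ 8.14414470e-04, -5.61339819e+01, -4.93097985e+01,  7.69951427e-02,
        2.91753252e-02, -7.51981338e-05]), 'tool_pos': array([ 0.25529329, -0.54237045,  0.1938871 ]), 'orientation': array([-3.06432148e+00, -6.84921429e-01,  3.53078683e-04]), 'force': array([0.34076914, 1.2557681 , 0.44878389]), 'wrist_torque': array([ 0.01579435, -0.0636932 , -0.04056177]), 'gripper_force': 0.0, 'opening': 0.09287814377236613}
```

View pics/top0.png

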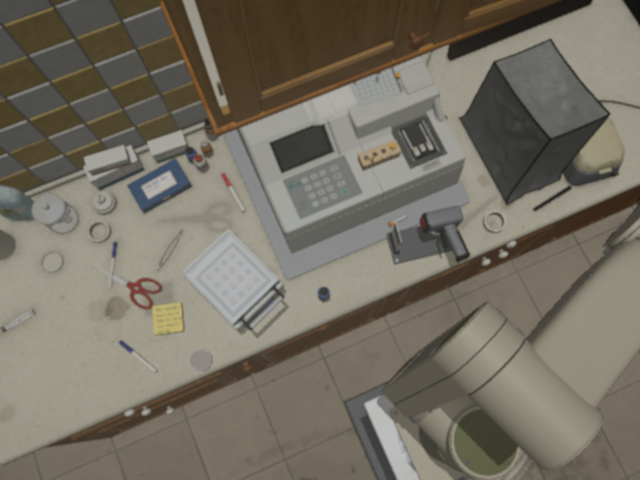

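View pics/side0.png

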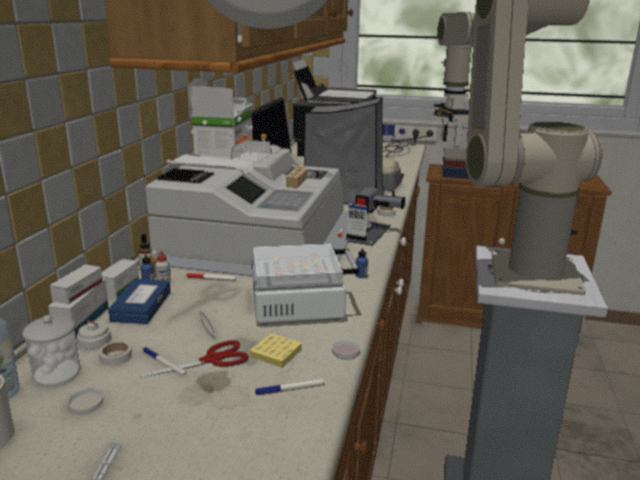

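The top view shows the reader near px (445,230), its card at (398,232), and the grip pointing to (458,250). The incubator is at (235,280) with its handle near (265,305). I'll measure both from the clouds.

Run:
```python
from h import *
im=cv2.imread("pics/top0.png")
P=cloud("top",np.load("top0.npy"))
for u,v in[(398,232),(440,225),(458,250),(405,255),(265,305),(235,270),(323,295),(200,358),(168,320),(494,222)]:print(u,v,P[v,u].round(3))
# masks
def crop(u0,u1,v0,v1,k):return cv2.resize(im[v0:v1,u0:u1],None,fx=k,fy=k,interpolation=cv2.INTER_CUBIC)
a=crop(375,485,195,275,5);b=crop(175,305,220,340,4)
Z=P[...,2]
def hz(u0,u1,v0,v1,k):
    z=np.clip(Z[v0:v1,u0:u1]/.14*255,0,255).astype(np.uint8);return cv2.applyColorMap(cv2.resize(z,None,fx=k,fy=k,interpolation=0),cv2.COLORMAP_JET)
out=np.zeros((600,800,3),np.uint8)
def put(i,x,y,w,h):out[y:y+h,x:x+w]=cv2.resize(i,(w,h))
put(a,0,0,412,300);put(hz(375,485,195,275,5),0,300,412,300);put(b,420,0,325,300);put(hz(175,305,220,340,4),420,300,325,300)
cv2.imwrite("pics/c1.png",out)
```

```text
398 232 [ 0.503 -0.095  0.114]
440 225 [ 0.478 -0.204  0.109]
458 250 [ 0.399 -0.216  0.111]
405 255 [ 0.459 -0.109  0.01 ]
265 305 [0.478 0.291 0.056]
235 270 [0.578 0.325 0.122]
323 295 [0.441 0.143 0.058]
200 358 [0.426 0.5   0.012]
168 320 [0.551 0.541 0.019]
494 222 [ 0.446 -0.378  0.004]
```

View pics/c1.png

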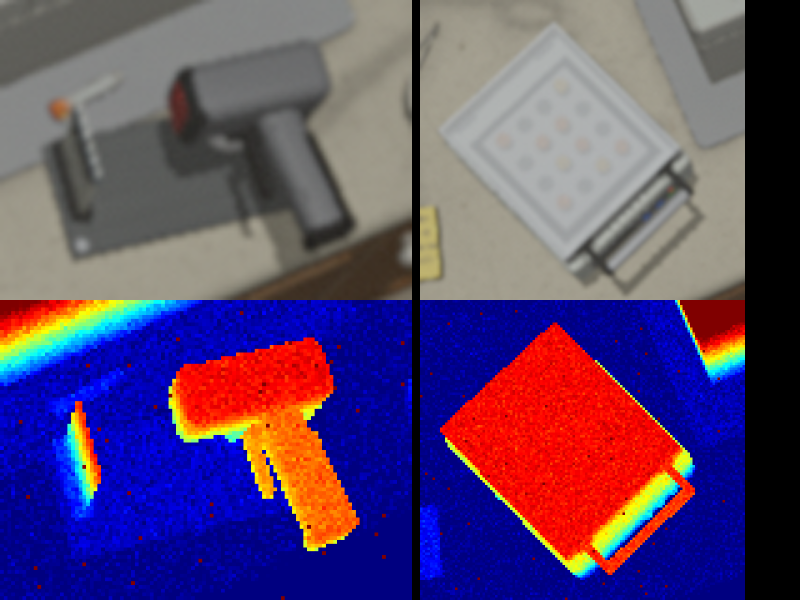

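The crop shows the head (red), the grip and trigger blade (orange, blade left of the grip), and the flat cover with its handle bar at lower right. Next I'll fit them.

Run:
```python
from h import *
P=cloud("top",np.load("top0.npy"));Z=P[...,2]
U,V=np.meshgrid(np.arange(640),np.arange(480))
def sel(u0,u1,v0,v1,z0,z1):
    m=((U>=u0)&(U<u1)&(V>=v0)&(V<v1)&(Z>z0)&(Z<z1)).astype(np.uint8)
    n,l,s,_=cv2.connectedComponentsWithStats(m,connectivity=8)
    for k in sorted(range(1,n),key=lambda k:-s[k,4])[:3]:
        if s[k,4]<10: continue
        p=P[l==k];r=cv2.minAreaRect((p[:,:2]*1000).astype(np.float32))
        e=np.linalg.eigh(np.cov(p[:,:2].T))[1][:,1]
        print(s[k],np.array(cv2.boxPoints(r)).round(0).tolist(),"c",np.round(r[0],1),"sz",np.round(r[1],1),"z",np.median(p[:,2]).round(4),"dir",np.degrees(np.arctan2(e[1],e[0])).round(1),"mean",p.mean(0).round(4))
print("head");sel(415,468,200,240,.116,.13)
print("grip");sel(430,475,215,265,.102,.1145)
print("grip+trig low");sel(430,475,222,265,.08,.1145)
print("trig");sel(430,450,226,255,.085,.1045)
print("card");sel(385,405,215,250,.03,.13)
print("cover");sel(175,290,220,340,.117,.13)
print("bar");sel(240,290,280,340,.1,.1185)
```

```text
head
[422 205  42  23 590] [[463.0, -266.0], [507.0, -273.0], [525.0, -170.0], [481.0, -162.0]] c [ 494.2 -217.6] sz [105.6  44.8] z 0.1224 dir 79.0 mean [ 0.494  -0.2165  0.1224]
grip
[430 220  41  40 492] [[369.0, -240.0], [468.0, -261.0], [486.0, -178.0], [387.0, -157.0]] c [ 427.4 -209.3] sz [ 84.9 101.6] z 0.108 dir -177.1 mean [ 0.4268 -0.2242  0.1081]
[442 235   6   9  17] [[428.0, -202.0], [452.0, -205.0], [452.0, -198.0], [429.0, -195.0]] c [ 440.3 -199.9] sz [ 6.8 23.8] z 0.1039 dir 172.8 mean [ 0.4395 -0.1996  0.1039]
grip+trig low
[430 222  41  40 698] [[369.0, -239.0], [469.0, -260.0], [486.0, -178.0], [386.0, -158.0]] c [ 427.5 -208.8] sz [ 83.1 101.8] z 0.1061 dir -173.5 mean [ 0.4298 -0.2192  0.1042]
trig
[430 226  20  22 139] [[420.0, -196.0], [430.0, -229.0], [490.0, -211.0], [480.0, -177.0]] c [ 454.7 -203.3] sz [62.8 35.3] z 0.0994 dir 179.8 mean [ 0.4516 -0.2032  0.0976]
card
[392 222  10  28 152] [[474.0, -92.0], [531.0, -103.0], [532.0, -98.0], [475.0, -87.0]] c [503.1 -95. ] sz [ 5.1 57.5] z 0.0849 dir 169.5 mean [ 0.5027 -0.0952  0.0803]
cover
[ 183  229  102   95 4450] [[417.0, 367.0], [474.0, 218.0], [688.0, 300.0], [630.0, 449.0]] c [552.4 333.1] sz [228.4 159.4] z 0.1229 dir -156.2 mean [0.5686 0.3393 0.123 ]
[242 320  10  10  26] [[424.0, 346.0], [427.0, 339.0], [455.0, 350.0], [452.0, 357.0]] c [439.4 348. ] sz [30.   6.9] z 0.1193 dir -161.8 mean [0.4405 0.3491 0.1195]
[255 316   7   5  12] [[436.0, 326.0], [440.0, 310.0], [445.0, 311.0], [442.0, 327.0]] c [440.9 318.5] sz [ 5.8 15.6] z 0.1183 dir 98.8 mean [0.4417 0.3174 0.1187]
bar
[240 280  45  50 324] [[422.0, 346.0], [475.0, 218.0], [517.0, 235.0], [465.0, 364.0]] c [469.6 290.7] sz [ 46.4 139. ] z 0.1148 dir 113.9 mean [0.4644 0.2954 0.1136]
```

Run:
```python
from h import *
P=cloud("top",np.load("top0.npy"));Z=P[...,2]
U,V=np.meshgrid(np.arange(640),np.arange(480))
def box(u0,u1,v0,v1,z0,z1): return (U>=u0)&(U<u1)&(V>=v0)&(V<v1)&(Z>z0)&(Z<z1)
# grip: bars by slices along x
g=P[box(430,475,222,266,.1,.1125)]
th=np.radians(-10);Rz=np.array([[np.cos(th),-np.sin(th)],[np.sin(th),np.cos(th)]])
L=(g[:,:2]*1000-[476.4,-168.8])@Rz
for x in range(-110,4,8):
    s=L[(L[:,0]>=x)&(L[:,0]<x+8)]
    if len(s)>3:print(x+4,len(s),np.sort(s[:,1]).round(0)[[0,1,len(s)//2,-2,-1]])
t=P[box(430,475,222,266,.085,.1045)];Lt=(t[:,:2]*1000-[476.4,-168.8])@Rz
Lt=Lt[Lt[:,1]>-42];print("trig",len(Lt));
for x in range(-80,4,8):
    s=Lt[(Lt[:,0]>=x)&(Lt[:,0]<x+8)]
    if len(s)>1:print(x+4,len(s),s[:,1].min().round(1),s[:,1].max().round(1))
# cover
th=np.radians(21);Rz=np.array([[np.cos(th),-np.sin(th)],[np.sin(th),np.cos(th)]])
c=P[box(175,300,220,345,.1,.13)];C=(c[:,:2]*1000)@Rz
print("cover x",np.percentile(C[:,0],[0,.2,1,99,99.8,100]).round(1))
e=np.arange(430,760,1)
h=np.histogram(C[:,0],np.arange(490,760,5))
for n,b in zip(*h):
    s=C[(C[:,0]>=b)&(C[:,0]<b+5)]
    if n and b<590 or b>720 and n: print(b,n,s[:,1].min().round(1),s[:,1].max().round(1))
for n in range(560,740,30):
    s=C[(C[:,0]>=n)&(C[:,0]<n+30)];print(n,np.percentile(s[:,1],[.5,99.5]).round(1))
```

```text
-90 24 [-83. -81. -64. -53. -51.]
-82 32 [-87. -87. -72. -56. -55.]
-74 38 [-88. -87. -68. -53. -52.]
-66 37 [-85. -83. -68. -53. -52.]
-58 40 [-85. -82. -66. -52. -51.]
-50 38 [-84. -83. -63. -38. -38.]
-42 45 [-81. -81. -61. -35. -34.]
-34 37 [-80. -79. -63. -34. -34.]
-26 45 [-79. -77. -59. -35. -32.]
-18 44 [-81. -81. -60. -33. -32.]
-10 41 [-74. -72. -54. -36. -36.]
-2 39 [-73. -72. -55. -35. -33.]
6 46 [-90. -87. -48.  -8.  -8.]
trig 94
-52 3 -40.6 -35.7
-44 15 -41.5 -33.8
-36 11 -41.5 -32.8
-28 11 -39.4 -33.0
-20 11 -40.3 -32.0
-12 15 -41.2 -32.2
-4 8 -42.0 -31.8
4 20 -40.6 -7.8
cover x [519.9 520.6 522.5 745.8 747.9 749.3]
515 2 162.0 168.8
520 97 52.4 170.6
525 96 52.6 170.7
530 39 52.4 170.8
535 15 52.6 170.9
540 11 52.3 171.0
545 15 52.3 171.1
550 13 52.4 171.2
555 29 47.8 176.4
560 173 32.1 190.2
565 127 33.8 190.3
570 128 33.8 190.4
575 127 33.3 190.6
580 121 34.0 190.6
585 128 33.8 190.8
725 119 34.2 192.0
730 118 34.0 192.1
735 119 33.9 192.2
740 127 34.3 192.4
745 68 39.0 190.7
560 [ 33.8 190.5]
590 [-83.3 191.1]
620 [-56.6 191.8]
650 [ 33.6 192.4]
680 [ 34.1 191.3]
710 [ 34.  191.9]
```

Call:
arm_command(targets=[{"x":0.09,"y":0.16,"z":0.01,"rz":-0.05,"claw":0},{"x":0.17,"y":0.31,"z":0.01,"rz":-0.1,"claw":0},{"x":0.25,"y":0.45,"z":0.01,"rz":-0.15,"claw":0},{"x":0.31,"y":0.56,"z":0.01,"rz":-0.204,"claw":0},{"x":0.354,"y":0.642,"z":0.01,"rz":-0.204,"claw":0},{"x":0.354,"y":0.642,"z":0.01,"rz":-0.204,"claw":0},{"x":0.354,"y":0.642,"z":0.01,"rz":-0.204,"claw":0},{"x":0.354,"y":0.642,"z":0.01,"rz":-0.204,"claw":0},{"x":0.354,"y":0.642,"z":0.01,"rz":-0.204,"claw":0},{"x":0.354,"y":0.642,"z":0.01,"rz":-0.204,"claw":0}])

```text
schema error: expected keys x, y, z, rx, ry, rz, claw
```

Run:
```python
from h import *
s=robot.read_state();print(s['t'],s['tool_pos'],s['q'].round(2));M=R.from_rotvec(s['orientation']).as_matrix();print(M.round(3))
for n in("top","side"):
    im,d=robot.read_camera(n);cv2.imwrite(f"pics/{n}1.png",im[...,::-1]);np.save(n+"1.npy",d)
a=cv2.imread("pics/side1.png")[140:260,320:440];b=cv2.imread("pics/top1.png")[180:290,370:500]
cv2.imwrite("pics/c2.png",np.hstack([cv2.resize(a,(400,400),interpolation=2),cv2.resize(b,(400,400),interpolation=2)]))
P=cloud("side",np.load("side0.npy"))
m=(P[...,2]>.5)&(P[...,0]<1.2)&(P[...,0]>.2)&(P[...,1]<1)
for y in np.arange(-.2,1,.2):
    q=P[m&(abs(P[...,1]-y)<.1)]
    if len(q):print("cab",y,np.percentile(q[:,0],[1,5,50]).round(2),np.percentile(q[:,2],[1,50]).round(2))
```

```text
0.1 [ 0.25529329 -0.54237045  0.1938871 ] [-1.22  0.13  1.49 -0.    1.52 -0.09]
[[ 0.905  0.426 -0.001]
 [ 0.426 -0.905  0.002]
 [ 0.    -0.002 -1.   ]]
cab -0.2 [0.22 0.22 0.72] [0.52 0.57]
cab 0.0 [0.2  0.2  0.71] [0.5  0.57]
cab 0.2 [0.72 0.73 0.9 ] [0.51 0.59]
cab 0.4000000000000001 [1.05 1.05 1.05] [0.5  0.58]
cab 0.6000000000000001 [1.05 1.05 1.05] [0.5  0.57]
```

View pics/c2.png

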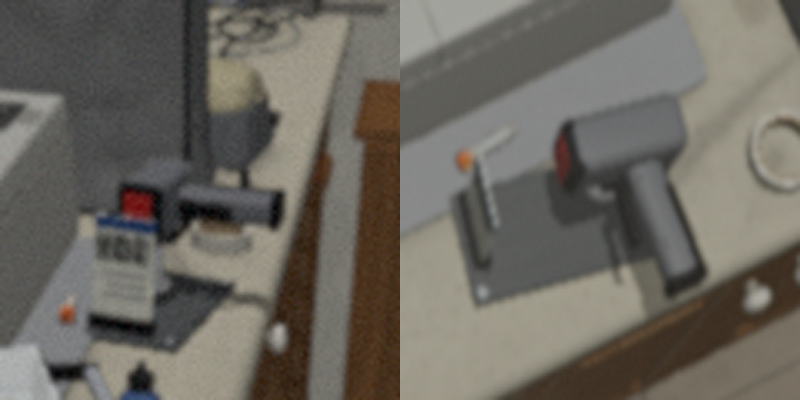

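The call was refused, so the picture only shows the untouched reader. Every key is required, so I'll resend with all of them.

Call:
arm_command(targets=[{"x":0.09,"y":0.16,"z":0.01,"rx":0,"ry":0,"rz":-0.05,"claw":0},{"x":0.17,"y":0.31,"z":0.01,"rx":0,"ry":0,"rz":-0.1,"claw":0},{"x":0.25,"y":0.45,"z":0.01,"rx":0,"ry":0,"rz":-0.15,"claw":0},{"x":0.31,"y":0.56,"z":0.01,"rx":0,"ry":0,"rz":-0.204,"claw":0},{"x":0.354,"y":0.642,"z":0.01,"rx":0,"ry":0,"rz":-0.204,"claw":0},{"x":0.354,"y":0.642,"z":0.01,"rx":0,"ry":0,"rz":-0.204,"claw":0},{"x":0.354,"y":0.642,"z":0.01,"rx":0,"ry":0,"rz":-0.204,"claw":0},{"x":0.354,"y":0.642,"z":0.01,"rx":0,"ry":0,"rz":-0.204,"claw":0},{"x":0.354,"y":0.642,"z":0.01,"rx":0,"ry":0,"rz":-0.204,"claw":0},{"x":0.354,"y":0.642,"z":0.01,"rx":0,"ry":0,"rz":-0.204,"claw":0}])

```text
t: 1.03
tool_pos: [0.4347, -0.2169, 0.1999]
orientation: [-3.139, -0.058, -0.002]
force: [-0.1, 0.3, -0.0]
opening: 0.0929
gripper_force: 0.0
```

Run:
```python
from h import *
s=robot.read_state();print(s['t'],s['tool_pos'],s['q'].round(2),s['force'].round(1));M=R.from_rotvec(s['orientation']).as_matrix();print(M.round(3))
```

```text
1.0333 [ 0.43471792 -0.21685469  0.19993625] [-0.57 -0.19  1.79  0.    1.54  0.96] [-0.1  0.3 -0. ]
[[ 0.999  0.037  0.001]
 [ 0.037 -0.999  0.002]
 [ 0.001 -0.002 -1.   ]]
```

Call:
arm_command(targets=[{"x":0,"y":0,"z":-0.04,"rx":0,"ry":0,"rz":0,"claw":0},{"x":0,"y":0,"z":-0.06,"rx":0,"ry":0,"rz":0,"claw":0},{"x":0,"y":0,"z":-0.06,"rx":0,"ry":0,"rz":0,"claw":0},{"x":0,"y":0,"z":-0.06,"rx":0,"ry":0,"rz":0,"claw":0}])

```text
t: 1.37
tool_pos: [0.4314, -0.222, 0.1689]
orientation: [-3.14, -0.048, 0.003]
force: [-0.7, -0.1, -0.1]
opening: 0.093
gripper_force: 0.0
```

Call:
arm_command(targets=[{"x":0,"y":0.001,"z":-0.05,"rx":0,"ry":0,"rz":0,"claw":0},{"x":0,"y":0.001,"z":-0.1,"rx":0,"ry":0,"rz":0,"claw":0},{"x":0,"y":0.001,"z":-0.14,"rx":0,"ry":0,"rz":0,"claw":0},{"x":0,"y":0.001,"z":-0.164,"rx":0,"ry":0,"rz":0,"claw":0},{"x":0,"y":0.001,"z":-0.164,"rx":0,"ry":0,"rz":0,"claw":0},{"x":0,"y":0.001,"z":-0.164,"rx":0,"ry":0,"rz":0,"claw":0}])

```text
t: 1.87
tool_pos: [0.4323, -0.2218, 0.0882]
orientation: [-3.141, -0.049, 0.001]
force: [0.7, -0.4, 0.3]
opening: 0.0927
gripper_force: 0.0
```

Run:
```python
from h import *
s=robot.read_state();print(s['t'],s['tool_pos'],s['force'].round(1))
for n in("top","side"):
    im,d=robot.read_camera(n);cv2.imwrite(f"pics/{n}2.png",im[...,::-1]);np.save(n+"2.npy",d)
a=cv2.imread("pics/side2.png")[140:260,320:440];b=cv2.imread("pics/top2.png")[180:290,370:500]
cv2.imwrite("pics/c3.png",np.hstack([cv2.resize(a,(400,400),interpolation=2),cv2.resize(b,(400,400),interpolation=2)]))
```

```text
1.8667 [ 0.43229026 -0.22178802  0.08823979] [ 0.7 -0.4  0.3]
```

View pics/c3.png

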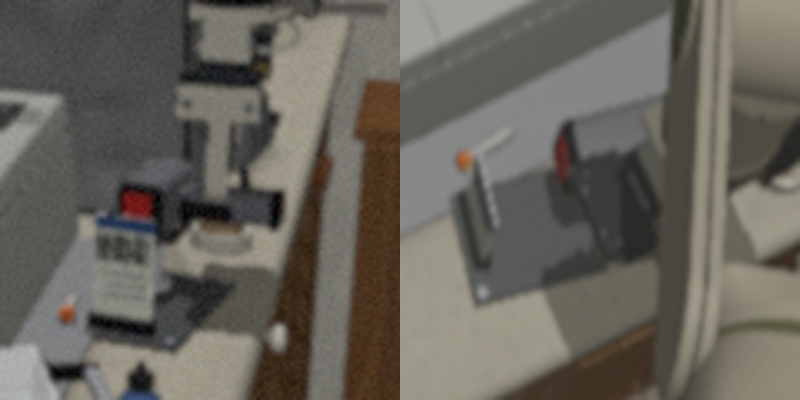

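The side picture shows the fingers either side of the grip just in front of the head, with no contact. I'll close in stages.

Call:
arm_command(squeeze=20, targets=[{"x":0,"y":0,"z":0,"rx":0,"ry":0,"rz":0,"claw":110},{"x":0,"y":0,"z":0,"rx":0,"ry":0,"rz":0,"claw":110},{"x":0,"y":0,"z":0,"rx":0,"ry":0,"rz":0,"claw":110},{"x":0,"y":0,"z":0,"rx":0,"ry":0,"rz":0,"claw":125},{"x":0,"y":0,"z":0,"rx":0,"ry":0,"rz":0,"claw":130},{"x":0,"y":0,"z":0,"rx":0,"ry":0,"rz":0,"claw":130}])

```text
t: 2.47
tool_pos: [0.4325, -0.2214, 0.0879]
orientation: [3.141, 0.05, 0.0]
force: [0.4, 0.3, -0.3]
opening: 0.0575
gripper_force: 0.0
```

Call:
arm_command(squeeze=20, targets=[{"x":0,"y":0,"z":0,"rx":0,"ry":0,"rz":0,"claw":130},{"x":0,"y":0,"z":0,"rx":0,"ry":0,"rz":0,"claw":130},{"x":0,"y":0,"z":0,"rx":0,"ry":0,"rz":0,"claw":130},{"x":0,"y":0,"z":0,"rx":0,"ry":0,"rz":0,"claw":130}])

```text
t: 2.8
tool_pos: [0.4324, -0.2214, 0.0878]
orientation: [-3.141, -0.05, 0.0]
force: [0.1, 0.1, -0.3]
opening: 0.0457
gripper_force: 0.0
```

Call:
arm_command(squeeze=20, targets=[{"x":0,"y":0,"z":0,"rx":0,"ry":0,"rz":0,"claw":150},{"x":0,"y":0,"z":0,"rx":0,"ry":0,"rz":0,"claw":170},{"x":0,"y":0,"z":0,"rx":0,"ry":0,"rz":0,"claw":170},{"x":0,"y":0,"z":0,"rx":0,"ry":0,"rz":0,"claw":170},{"x":0,"y":0,"z":0,"rx":0,"ry":0,"rz":0,"claw":170},{"x":0,"y":0,"z":0,"rx":0,"ry":0,"rz":0,"claw":170}])

```text
t: 3.3
tool_pos: [0.4325, -0.2214, 0.0878]
orientation: [3.141, 0.05, -0.0]
force: [-0.5, 0.2, 0.2]
opening: 0.0311
gripper_force: 0.0
```

The fingers passed 40 mm with no force, so I'll look before going further.

Run:
```python
from h import *
s=robot.read_state();print(s['t'],s['tool_pos'],s['force'].round(1),s['opening'],s['gripper_force'],R.from_rotvec(s['orientation']).as_matrix().round(3))
for n in("side",):
    im,d=robot.read_camera(n);cv2.imwrite(f"pics/{n}3.png",im[...,::-1]);np.save(n+"3.npy",d)
a=cv2.imread("pics/side3.png")[140:220,350:430]
P=cloud("side",d);Q=P[140:220,350:430]
yy=np.clip((Q[...,1]+.3)/.25*255,0,255).astype(np.uint8)
b=cv2.applyColorMap(yy,cv2.COLORMAP_JET)
cv2.imwrite("pics/c4.png",np.hstack([cv2.resize(a,(400,400),interpolation=2),cv2.resize(b,(400,400),interpolation=0)]))
for v in range(166,210,4):
    print(v,[tuple((P[v,u]*1000).round(0).astype(int)) for u in range(376,412,5)])
```

```text
3.3 [ 0.43245929 -0.22139805  0.08783084] [-0.5  0.2  0.2] 0.03110308274196584 0.0 [[ 0.999  0.032 -0.   ]
 [ 0.032 -0.999 -0.   ]
 [-0.     0.    -1.   ]]
166 [(np.int64(456), np.int64(-128), np.int64(228)), (np.int64(442), np.int64(-126), np.int64(230)), (np.int64(427), np.int64(-128), np.int64(230)), (np.int64(413), np.int64(-126), np.int64(232)), (np.int64(398), np.int64(-125), np.int64(233)), (np.int64(458), np.int64(-1026), np.int64(2)), (np.int64(437), np.int64(-1036), np.int64(1)), (np.int64(415), np.int64(-1043), np.int64(1))]
170 [(np.int64(456), np.int64(-132), np.int64(215)), (np.int64(441), np.int64(-131), np.int64(217)), (np.int64(427), np.int64(-136), np.int64(216)), (np.int64(412), np.int64(-131), np.int64(219)), (np.int64(398), np.int64(-133), np.int64(219)), (np.int64(453), np.int64(-978), np.int64(-3)), (np.int64(430), np.int64(-957), np.int64(4)), (np.int64(409), np.int64(-967), np.int64(3))]
174 [(np.int64(456), np.int64(-136), np.int64(202)), (np.int64(442), np.int64(-139), np.int64(202)), (np.int64(427), np.int64(-137), np.int64(204)), (np.int64(412), np.int64(
[... 2571 characters left out ...]
np.int64(-198), np.int64(97)), (np.int64(428), np.int64(-193), np.int64(100)), (np.int64(414), np.int64(-209), np.int64(96)), (np.int64(399), np.int64(-206), np.int64(99)), (np.int64(383), np.int64(-195), np.int64(104)), (np.int64(390), np.int64(-518), np.int64(1)), (np.int64(402), np.int64(-1010), np.int64(-156))]
206 [(np.int64(462), np.int64(-224), np.int64(74)), (np.int64(443), np.int64(-196), np.int64(85)), (np.int64(427), np.int64(-193), np.int64(87)), (np.int64(414), np.int64(-209), np.int64(83)), (np.int64(398), np.int64(-207), np.int64(85)), (np.int64(383), np.int64(-208), np.int64(87)), (np.int64(386), np.int64(-477), np.int64(-1)), (np.int64(402), np.int64(-1037), np.int64(-184))]
```

View pics/c4.png

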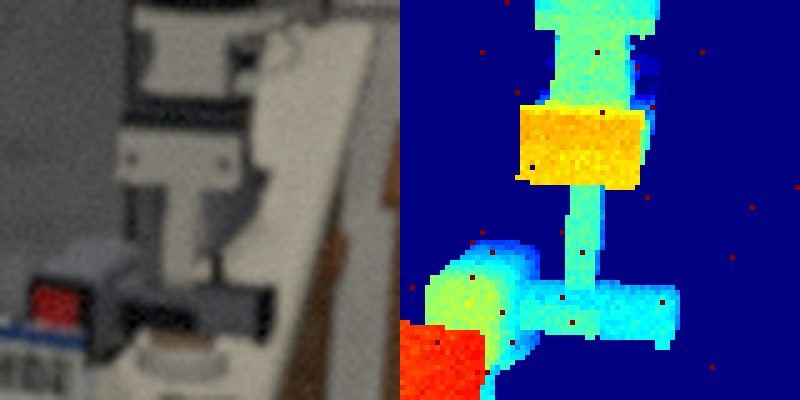

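Run:
```python
from h import *
for f,y0,y1 in(("side2.npy",-.175,-.14),("side3.npy",-.191,-.17)):
    P=cloud("side",np.load(f));q=P[(P[...,1]>y0)&(P[...,1]<y1)&(abs(P[...,0]-.432)<.03)&(P[...,2]>.03)&(P[...,2]<.2)]
    print(f,len(q),np.histogram(q[:,2],np.arange(.03,.201,.01)))
    t=q[q[:,2]<q[:,2].min()+.03];print(t.min(0),t.mean(0))
d0,d3=np.load("side0.npy"),np.load("side3.npy")
P=cloud("side",d0);P3=cloud("side",d3)
for v in range(196,210,2):print(v,[(int(P[v,u,1]*1000),int(P3[v,u,1]*1000)) for u in range(372,400,2)])
```

```text
side2.npy 156 (array([ 0,  0,  0,  0,  0,  0,  0,  0, 10, 16, 18, 23, 23, 20, 24, 15,  7]), array([0.03, 0.04, 0.05, 0.06, 0.07, 0.08, 0.09, 0.1 , 0.11, 0.12, 0.13,
       0.14, 0.15, 0.16, 0.17, 0.18, 0.19, 0.2 ]))
[ 0.42220789 -0.17217801  0.11252654] [ 0.4302932  -0.16107376  0.12905093]
side3.npy 111 (array([ 0,  0,  0,  0,  0,  5, 20,  4,  1,  7, 14, 13, 13, 15, 14,  5,  0]), array([0.03, 0.04, 0.05, 0.06, 0.07, 0.08, 0.09, 0.1 , 0.11, 0.12, 0.13,
       0.14, 0.15, 0.16, 0.17, 0.18, 0.19, 0.2 ]))
[ 0.42076352 -0.19089689  0.08507457] [ 0.43475602 -0.18801318  0.09494254]
196 [(-196, -196), (-221, -222), (-220, -227), (-228, -224), (-222, -226), (-237, -233), (-231, -190), (-227, -193), (-230, -194), (-230, -230), (-232, -238), (-541, -532), (-577, -583), (-596, -589)]
198 [(-201, -199), (-211, -212), (-208, -208), (-213, -212), (-219, -213), (-209, -215), (-217, -211), (-216, -209), (-213, -206), (-208, -219), (-208, -215), (-218, -216), (-219, -227), (-221, -217)]
200 [(-203, -200), (-196, -202), (-204, -202), (-213, -212), (-207, -203), (-203, -210), (-213, -212), (-207, -207
[... 190 characters left out ...]
(-191, -193), (-197, -192), (-206, -202), (-206, -200), (-209, -206), (-204, -206), (-205, -211)]
204 [(-209, -203), (-197, -197), (-201, -193), (-199, -193), (-198, -195), (-187, -191), (-196, 1511), (-184, -189), (-186, -193), (-207, -208), (-205, -211), (-206, -208), (-200, -202), (-208, -205)]
206 [(-203, -196), (-226, -220), (-240, -224), (-424, -434), (-193, -193), (-191, -193), (-192, -195), (-193, -193), (-191, -188), (-208, -217), (-207, -201), (-199, -210), (-206, -207), (-199, -210)]
208 [(-211, 1511), (-233, -228), (-231, -237), (-361, -365), (-384, -385), (-379, -389), (-396, -395), (-397, -390), (-391, -397), (-389, -400), (-389, -387), (-389, -375), (-442, -435), (-435, -439)]
```

The fingertips end at z≈0.112 in the camera frame, above the grip. Pixels on the grip are unchanged, so nothing was touched. The tool sits about 37 mm higher than the reported z, while x and y agree. I'll reopen and then go lower.

Call:
arm_command(targets=[{"x":0,"y":0,"z":0,"rx":0,"ry":0,"rz":0,"claw":0},{"x":0,"y":0,"z":0,"rx":0,"ry":0,"rz":0,"claw":0},{"x":0,"y":0,"z":0,"rx":0,"ry":0,"rz":0,"claw":0},{"x":0,"y":0,"z":0,"rx":0,"ry":0,"rz":0,"claw":0},{"x":0,"y":0,"z":0,"rx":0,"ry":0,"rz":0,"claw":0},{"x":0,"y":0,"z":0,"rx":0,"ry":0,"rz":0,"claw":0},{"x":0,"y":0,"z":0,"rx":0,"ry":0,"rz":0,"claw":0},{"x":0,"y":0,"z":0,"rx":0,"ry":0,"rz":0,"claw":0}])

```text
t: 4.02
tool_pos: [0.4325, -0.2214, 0.0878]
orientation: [3.141, 0.05, 0.0]
force: [0.3, 0.7, -0.4]
opening: 0.0799
gripper_force: 0.0
```

Call:
arm_command(targets=[{"x":0,"y":0,"z":-0.015,"rx":0,"ry":0,"rz":0,"claw":0},{"x":0,"y":0,"z":-0.03,"rx":0,"ry":0,"rz":0,"claw":0},{"x":0,"y":0,"z":-0.045,"rx":0,"ry":0,"rz":0,"claw":0},{"x":0,"y":0,"z":-0.06,"rx":0,"ry":0,"rz":0,"claw":0},{"x":0,"y":0,"z":-0.072,"rx":0,"ry":0,"rz":0,"claw":0},{"x":0,"y":0,"z":-0.072,"rx":0,"ry":0,"rz":0,"claw":0},{"x":0,"y":0,"z":-0.072,"rx":0,"ry":0,"rz":0,"claw":0}])

```text
t: 4.6
tool_pos: [0.432, -0.2211, 0.0511]
orientation: [-3.14, -0.05, 0.002]
force: [0.1, 0.6, 0.6]
opening: 0.0929
gripper_force: 0.0
```

Run:
```python
from h import *
s=robot.read_state();print(s['t'],s['tool_pos'],s['force'].round(1),s['opening'])
im,d=robot.read_camera("side");np.save("side4.npy",d);cv2.imwrite("pics/side4.png",im[...,::-1])
P=cloud("side",d);q=P[(P[...,1]>-.180)&(P[...,1]<-.14)&(abs(P[...,0]-.432)<.03)&(P[...,2]>.03)&(P[...,2]<.2)]
print(len(q),np.histogram(q[:,2],np.arange(.03,.201,.01))[0]);t=q[q[:,2]<.13];print(t.min(0),t.max(0),t.mean(0))
```

```text
4.6 [ 0.43196105 -0.22105413  0.05108517] [0.1 0.6 0.6] 0.09286005520376366
168 [ 0  0  0  0  8 19 19 18 17 20 22 23 10  1  5  1  5]
[ 0.41962768 -0.16919346  0.07566698] [ 0.43900653 -0.14687572  0.12902817] [ 0.42894112 -0.15948006  0.10286713]
```

The tips are now at z≈0.075, straddling the grip. Closing again.

Call:
arm_command(squeeze=20, targets=[{"x":0,"y":0,"z":0,"rx":0,"ry":0,"rz":0,"claw":110},{"x":0,"y":0,"z":0,"rx":0,"ry":0,"rz":0,"claw":120},{"x":0,"y":0,"z":0,"rx":0,"ry":0,"rz":0,"claw":120},{"x":0,"y":0,"z":0,"rx":0,"ry":0,"rz":0,"claw":120},{"x":0,"y":0,"z":0,"rx":0,"ry":0,"rz":0,"claw":120},{"x":0,"y":0,"z":0,"rx":0,"ry":0,"rz":0,"claw":120},{"x":0,"y":0,"z":0,"rx":0,"ry":0,"rz":0,"claw":120}])

```text
t: 5.23
tool_pos: [0.4321, -0.2208, 0.0516]
orientation: [-3.14, -0.05, 0.001]
force: [-2.2, 3.7, 0.9]
opening: 0.0517
gripper_force: 1.6
```

Call:
arm_command(squeeze=20, targets=[{"x":0,"y":0,"z":0,"rx":0,"ry":0,"rz":0,"claw":135},{"x":0,"y":0,"z":0,"rx":0,"ry":0,"rz":0,"claw":160},{"x":0,"y":0,"z":0,"rx":0,"ry":0,"rz":0,"claw":160},{"x":0,"y":0,"z":0,"rx":0,"ry":0,"rz":0,"claw":160},{"x":0,"y":0,"z":0,"rx":0,"ry":0,"rz":0,"claw":160},{"x":0,"y":0,"z":0,"rx":0,"ry":0,"rz":0,"claw":160}])

```text
t: 5.73
tool_pos: [0.4318, -0.222, 0.0514]
orientation: [3.14, 0.05, -0.002]
force: [-2.5, -3.5, -3.9]
opening: 0.0399
gripper_force: 20.1
```

Call:
arm_command(squeeze=30, targets=[{"x":0,"y":0,"z":0,"rx":0,"ry":0,"rz":0,"claw":175},{"x":0,"y":0,"z":0,"rx":0,"ry":0,"rz":0,"claw":175},{"x":0,"y":0,"z":0,"rx":0,"ry":0,"rz":0,"claw":175},{"x":0,"y":0,"z":0,"rx":0,"ry":0,"rz":0,"claw":175},{"x":0,"y":0,"z":0,"rx":0,"ry":0,"rz":0,"claw":175},{"x":0,"y":0,"z":0,"rx":0,"ry":0,"rz":0,"claw":175}])

```text
t: 6.23
tool_pos: [0.4318, -0.2221, 0.0513]
orientation: [3.14, 0.05, -0.002]
force: [-2.7, -5.6, -4.4]
opening: 0.0398
gripper_force: 30.1
```

Run:
```python
from h import *
s=robot.read_state();print(s['t'],s['tool_pos'],s['force'].round(1),s['opening'],s['gripper_force'])
im,d=robot.read_camera("side");P=cloud("side",d);P0=cloud("side",np.load("side0.npy"))
for v in range(198,208,2):print(v,[(int(P0[v,u,1]*1000),int(P[v,u,1]*1000)) for u in range(372,392,2)])
```

```text
6.2333 [ 0.43175039 -0.22206731  0.05134579] [-2.7 -5.6 -4.4] 0.03976037119492853 30.08907162118703
198 [(-201, -195), (-211, -209), (-208, -199), (-213, -211), (-219, -215), (-209, -214), (-217, -186), (-216, -183), (-213, -176), (-208, -212)]
200 [(-203, -202), (-196, -215), (-204, -200), (-213, -196), (-207, -201), (-203, -212), (-213, -188), (-207, -185), (-204, -178), (-206, -206)]
202 [(-205, -203), (-195, -202), (-193, -197), (-199, -197), (-200, -192), (-191, -189), (-192, -181), (-191, -188), (-197, -184), (-206, -207)]
204 [(-209, -200), (-197, -200), (-201, -193), (-199, -198), (-198, -190), (-187, -199), (-196, -186), (-184, -190), (-186, -194), (-207, -205)]
206 [(-203, -200), (-226, -230), (-240, -238), (-424, -416), (-193, -206), (-191, -183), (-192, -183), (-193, -194), (-191, -184), (-208, -208)]
```

The opening holds at 39.8 mm from 20 to 30 N, so the trigger is hard on its stop. I'll open fully, then rise.

Call:
arm_command(targets=[{"x":0,"y":0,"z":0,"rx":0,"ry":0,"rz":0,"claw":120},{"x":0,"y":0,"z":0,"rx":0,"ry":0,"rz":0,"claw":60},{"x":0,"y":0,"z":0,"rx":0,"ry":0,"rz":0,"claw":0},{"x":0,"y":0,"z":0,"rx":0,"ry":0,"rz":0,"claw":0},{"x":0,"y":0,"z":0,"rx":0,"ry":0,"rz":0,"claw":0},{"x":0,"y":0,"z":0,"rx":0,"ry":0,"rz":0,"claw":0},{"x":0,"y":0,"z":0,"rx":0,"ry":0,"rz":0,"claw":0},{"x":0,"y":0,"z":0,"rx":0,"ry":0,"rz":0,"claw":0},{"x":0,"y":0,"z":0,"rx":0,"ry":0,"rz":0,"claw":0},{"x":0,"y":0,"z":0,"rx":0,"ry":0,"rz":0,"claw":0}])

```text
t: 7.12
tool_pos: [0.4325, -0.2215, 0.0519]
orientation: [3.141, 0.05, 0.0]
force: [-0.7, -0.7, -0.0]
opening: 0.0926
gripper_force: 0.0
```

Call:
arm_command(targets=[{"x":0,"y":0,"z":0.06,"rx":0,"ry":0,"rz":0,"claw":0},{"x":0,"y":0,"z":0.12,"rx":0,"ry":0,"rz":0,"claw":0},{"x":0,"y":0,"z":0.18,"rx":0,"ry":0,"rz":0,"claw":0},{"x":0,"y":0,"z":0.24,"rx":0,"ry":0,"rz":0,"claw":0},{"x":0,"y":0,"z":0.3,"rx":0,"ry":0,"rz":0,"claw":0},{"x":0,"y":0,"z":0.34,"rx":0,"ry":0,"rz":0,"claw":0},{"x":0,"y":0,"z":0.34,"rx":0,"ry":0,"rz":0,"claw":0},{"x":0,"y":0,"z":0.34,"rx":0,"ry":0,"rz":0,"claw":0}])

```text
t: 7.78
tool_pos: [0.4333, -0.222, 0.2233]
orientation: [3.139, 0.05, 0.004]
force: [-0.1, 0.6, -0.4]
opening: 0.0929
gripper_force: 0.0
```

Call:
arm_command(targets=[{"x":0.02,"y":0.07,"z":0,"rx":0,"ry":0,"rz":0.055,"claw":60},{"x":0.02,"y":0.14,"z":0,"rx":0,"ry":0,"rz":0.11,"claw":120},{"x":0.02,"y":0.21,"z":0,"rx":0,"ry":0,"rz":0.165,"claw":190},{"x":0.02,"y":0.28,"z":0,"rx":0,"ry":0,"rz":0.22,"claw":190},{"x":0.02,"y":0.35,"z":0,"rx":0,"ry":0,"rz":0.275,"claw":190},{"x":0.02,"y":0.42,"z":0,"rx":0,"ry":0,"rz":0.33,"claw":190},{"x":0.02,"y":0.49,"z":0,"rx":0,"ry":0,"rz":0.385,"claw":190},{"x":0.02,"y":0.55,"z":0,"rx":0,"ry":0,"rz":0.44,"claw":190},{"x":0.02,"y":0.6,"z":0,"rx":0,"ry":0,"rz":0.49,"claw":190},{"x":0.02,"y":0.6,"z":0,"rx":0,"ry":0,"rz":0.5,"claw":190}])

```text
t: 8.62
tool_pos: [0.4411, 0.0824, 0.2198]
orientation: [-2.723, -1.562, 0.003]
force: [-0.2, -0.8, -0.4]
opening: 0.0309
gripper_force: 0.0
```

Call:
arm_command(targets=[{"x":0.016,"y":0.06,"z":0,"rx":0,"ry":0,"rz":0.055,"claw":190},{"x":0.016,"y":0.12,"z":0,"rx":0,"ry":0,"rz":0.11,"claw":190},{"x":0.016,"y":0.18,"z":0,"rx":0,"ry":0,"rz":0.165,"claw":190},{"x":0.016,"y":0.24,"z":0,"rx":0,"ry":0,"rz":0.22,"claw":190},{"x":0.016,"y":0.3,"z":0,"rx":0,"ry":0,"rz":0.275,"claw":190},{"x":0.016,"y":0.36,"z":0,"rx":0,"ry":0,"rz":0.33,"claw":190},{"x":0.016,"y":0.4,"z":0,"rx":0,"ry":0,"rz":0.385,"claw":190},{"x":0.016,"y":0.43,"z":0,"rx":0,"ry":0,"rz":0.44,"claw":190},{"x":0.016,"y":0.43,"z":0,"rx":0,"ry":0,"rz":0.455,"claw":190},{"x":0.016,"y":0.43,"z":0,"rx":0,"ry":0,"rz":0.455,"claw":190}])

```text
t: 9.45
tool_pos: [0.4497, 0.2934, 0.2197]
orientation: [-1.77, -2.594, 0.005]
force: [-0.6, -0.3, 0.6]
opening: 0.0239
gripper_force: 0.0
```

Run:
```python
from h import *
im,d=robot.read_camera("side");s=robot.read_state();M=R.from_rotvec(s['orientation']).as_matrix()
print(s['t'],s['tool_pos'],s['opening'],s['q'].round(2),"yaw",np.degrees(np.arctan2(M[1,1],M[0,1])),M[:,2].round(3))
cv2.imwrite("pics/side5.png",im[...,::-1]);np.save("side5.npy",d)
P=cloud("side",d)
q=P[(abs(P[...,0]-.451)<.1)&(abs(P[...,1]-.293)<.06)&(P[...,2]>.135)&(P[...,2]<.35)]
for z in np.arange(.14,.35,.01):
    t=q[abs(q[:,2]-z)<.005]
    if len(t):print(z.round(2),len(t),np.percentile(t,[3,50,97],axis=0)[:,:2].round(3).tolist())
cv2.imwrite("pics/c5.png",cv2.resize(im[180:330,230:400,::-1],(680,600),interpolation=2))
# reader re-check
T=cloud("top",robot.read_camera("top")[1]);U,V=np.meshgrid(np.arange(640),np.arange(480))
t=T[(T[...,2]>.085)&(T[...,2]<.106)&(T[...,0]>.425)&(T[...,0]<.445)&(T[...,1]>-.215)&(T[...,1]<-.18)];print("trig",len(t),t[:,1].max())
```

```text
9.5 [0.44992017 0.29296353 0.22001077] 0.02357929369682744 [ 0.48 -0.05  1.62 -0.    1.57  0.11] yaw 21.184041848404608 [-0.002 -0.002 -1.   ]
0.24 3 [[0.438, 0.292], [0.459, 0.306], [0.461, 0.307]]
0.25 47 [[0.424, 0.287], [0.437, 0.298], [0.468, 0.312]]
0.26 67 [[0.423, 0.283], [0.441, 0.299], [0.473, 0.314]]
0.27 69 [[0.422, 0.29], [0.458, 0.302], [0.476, 0.314]]
0.28 76 [[0.422, 0.289], [0.457, 0.301], [0.477, 0.314]]
0.29 82 [[0.421, 0.289], [0.449, 0.302], [0.477, 0.316]]
0.3 80 [[0.421, 0.286], [0.449, 0.304], [0.476, 0.315]]
0.31 71 [[0.419, 0.287], [0.438, 0.3], [0.476, 0.316]]
0.32 81 [[0.42, 0.288], [0.438, 0.301], [0.479, 0.315]]
0.33 97 [[0.359, 0.267], [0.439, 0.316], [0.533, 0.352]]
0.34 397 [[0.362, 0.246], [0.444, 0.315], [0.521, 0.349]]
trig 49 -0.1938977839310777
```

View pics/c5.png

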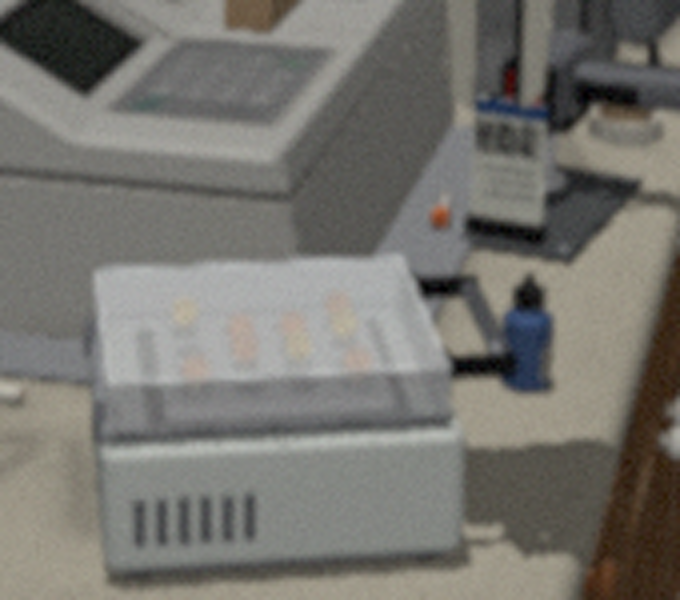

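The trigger has sprung back (its face is at y≈-0.194, as before). The handle is clear in the picture, with the bar near crop px (490,310) and the fingers above it. The z offset is still +37 mm. I'll lower onto the bar with a part-open gripper.

Call:
arm_command(targets=[{"x":0.002,"y":0,"z":-0.06,"rx":0,"ry":0,"rz":0,"claw":190},{"x":0.002,"y":0,"z":-0.12,"rx":0,"ry":0,"rz":0,"claw":190},{"x":0.002,"y":0,"z":-0.18,"rx":0,"ry":0,"rz":0,"claw":190},{"x":0.002,"y":0,"z":-0.22,"rx":0,"ry":0,"rz":0,"claw":190},{"x":0.002,"y":0,"z":-0.24,"rx":0,"ry":0,"rz":0,"claw":190},{"x":0.002,"y":0,"z":-0.24,"rx":0,"ry":0,"rz":0,"claw":190},{"x":0.002,"y":0,"z":-0.24,"rx":0,"ry":0,"rz":0,"claw":190}])

```text
t: 10.13
tool_pos: [0.4516, 0.2931, 0.1021]
orientation: [-1.776, -2.592, 0.001]
force: [-0.0, -0.4, 0.4]
opening: 0.0233
gripper_force: 0.0
```

Run:
```python
from h import *
im,d=robot.read_camera("side");s=robot.read_state()
print(s['t'],s['tool_pos'],s['opening'],s['force'].round(1))
cv2.imwrite("pics/c6.png",cv2.resize(im[200:300,300:400,::-1],(600,600),interpolation=2))
```

```text
10.1833 [0.45237926 0.29363905 0.10326976] 0.023868879514915058 [ 0.  -0.6  0.6]
```

View pics/c6.png

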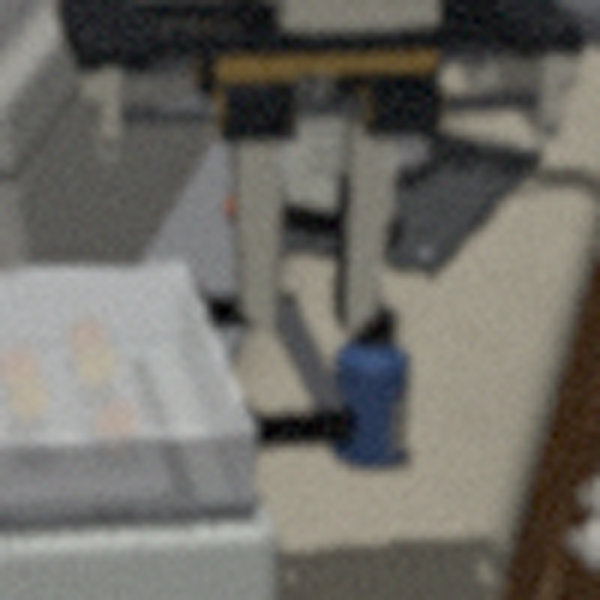

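The bar shows between the two fingers at crop px (310,340), and the bottle is clear. I'll lower the rest of the way.

Call:
arm_command(targets=[{"x":-0.001,"y":-0.001,"z":-0.015,"rx":0,"ry":0,"rz":0,"claw":190},{"x":-0.001,"y":-0.001,"z":-0.03,"rx":0,"ry":0,"rz":0,"claw":190},{"x":-0.001,"y":-0.001,"z":-0.045,"rx":0,"ry":0,"rz":0,"claw":190},{"x":-0.001,"y":-0.001,"z":-0.058,"rx":0,"ry":0,"rz":0,"claw":190},{"x":-0.001,"y":-0.001,"z":-0.068,"rx":0,"ry":0,"rz":0,"claw":190},{"x":-0.001,"y":-0.001,"z":-0.068,"rx":0,"ry":0,"rz":0,"claw":190},{"x":-0.001,"y":-0.001,"z":-0.068,"rx":0,"ry":0,"rz":0,"claw":190}])

```text
t: 10.77
tool_pos: [0.4506, 0.2929, 0.0673]
orientation: [-1.773, -2.593, 0.002]
force: [-0.7, 0.4, 0.5]
opening: 0.0237
gripper_force: 0.0
```

Call:
arm_command(squeeze=20, targets=[{"x":0,"y":0,"z":0,"rx":0,"ry":0,"rz":0,"claw":205},{"x":0,"y":0,"z":0,"rx":0,"ry":0,"rz":0,"claw":220},{"x":0,"y":0,"z":0,"rx":0,"ry":0,"rz":0,"claw":240},{"x":0,"y":0,"z":0,"rx":0,"ry":0,"rz":0,"claw":240},{"x":0,"y":0,"z":0,"rx":0,"ry":0,"rz":0,"claw":240},{"x":0,"y":0,"z":0,"rx":0,"ry":0,"rz":0,"claw":240}])

```text
t: 11.27
tool_pos: [0.4503, 0.2929, 0.0682]
orientation: [-1.773, -2.593, 0.002]
force: [-5.3, -2.1, 3.4]
opening: 0.0119
gripper_force: 20.0
```

Run:
```python
import numpy as np
b=lambda t:np.array([-222*np.cos(t)+22*np.sin(t),22*np.cos(t)+222*np.sin(t)])
y=np.radians(21.2)
for a,e in((0,18),(18,40),(40,60)):
    print(a,e)
    for k in range(1,11):
        f=k/10
        d=(b(np.radians(a+(e-a)*f))-b(np.radians(a)))/500
        print(np.round([d[0]*np.cos(y),d[0]*np.sin(y),d[1]],3).tolist())
```

```text
0 18
[0.001, 0.001, 0.014]
[0.003, 0.001, 0.028]
[0.006, 0.002, 0.042]
[0.008, 0.003, 0.055]
[0.012, 0.004, 0.069]
[0.015, 0.006, 0.082]
[0.019, 0.007, 0.096]
[0.023, 0.009, 0.109]
[0.028, 0.011, 0.122]
[0.033, 0.013, 0.135]
18 40
[0.007, 0.003, 0.016]
[0.014, 0.005, 0.031]
[0.022, 0.008, 0.046]
[0.03, 0.012, 0.06]
[0.039, 0.015, 0.075]
[0.048, 0.019, 0.089]
[0.058, 0.023, 0.102]
[0.068, 0.026, 0.115]
[0.079, 0.031, 0.128]
[0.09, 0.035, 0.14]
40 60
[0.011, 0.004, 0.011]
[0.021, 0.008, 0.021]
[0.033, 0.013, 0.031]
[0.044, 0.017, 0.04]
[0.056, 0.022, 0.049]
[0.068, 0.026, 0.058]
[0.081, 0.031, 0.066]
[0.093, 0.036, 0.074]
[0.106, 0.041, 0.081]
[0.119, 0.046, 0.087]
```

Call:
arm_command(squeeze=35, targets=[{"x":0,"y":0,"z":0,"rx":0,"ry":0,"rz":0,"claw":250},{"x":0.001,"y":0.001,"z":0.014,"rx":0,"ry":0,"rz":0,"claw":250},{"x":0.003,"y":0.001,"z":0.028,"rx":0,"ry":0,"rz":0,"claw":250},{"x":0.006,"y":0.002,"z":0.042,"rx":0,"ry":0,"rz":0,"claw":250},{"x":0.008,"y":0.003,"z":0.055,"rx":0,"ry":0,"rz":0,"claw":250},{"x":0.012,"y":0.004,"z":0.069,"rx":0,"ry":0,"rz":0,"claw":250},{"x":0.015,"y":0.006,"z":0.082,"rx":0,"ry":0,"rz":0,"claw":250},{"x":0.023,"y":0.009,"z":0.109,"rx":0,"ry":0,"rz":0,"claw":250},{"x":0.028,"y":0.011,"z":0.122,"rx":0,"ry":0,"rz":0,"claw":250},{"x":0.033,"y":0.013,"z":0.135,"rx":0,"ry":0,"rz":0,"claw":250}])

```text
t: 12.1
tool_pos: [0.4662, 0.2991, 0.1362]
orientation: [-1.772, -2.592, 0.004]
force: [-9.7, -4.1, 1.1]
opening: 0.011
gripper_force: 35.0
```

Call:
arm_command(targets=[{"x":0.006,"y":0.003,"z":0.016,"rx":0,"ry":0,"rz":0,"claw":250},{"x":0.012,"y":0.004,"z":0.031,"rx":0,"ry":0,"rz":0,"claw":250},{"x":0.02,"y":0.007,"z":0.046,"rx":0,"ry":0,"rz":0,"claw":250},{"x":0.028,"y":0.011,"z":0.06,"rx":0,"ry":0,"rz":0,"claw":250},{"x":0.037,"y":0.014,"z":0.075,"rx":0,"ry":0,"rz":0,"claw":250},{"x":0.046,"y":0.018,"z":0.089,"rx":0,"ry":0,"rz":0,"claw":250},{"x":0.056,"y":0.022,"z":0.102,"rx":0,"ry":0,"rz":0,"claw":250},{"x":0.066,"y":0.025,"z":0.115,"rx":0,"ry":0,"rz":0,"claw":250},{"x":0.077,"y":0.03,"z":0.128,"rx":0,"ry":0,"rz":0,"claw":250},{"x":0.088,"y":0.034,"z":0.14,"rx":0,"ry":0,"rz":0,"claw":250}])

```text
t: 12.93
tool_pos: [0.5104, 0.3165, 0.2079]
orientation: [-1.772, -2.592, 0.002]
force: [-14.8, -4.4, 13.0]
opening: 0.0108
gripper_force: 35.0
```

Call:
arm_command(targets=[{"x":0.004,"y":0.001,"z":0.008,"rx":0,"ry":0,"rz":0,"claw":250},{"x":0.009,"y":0.003,"z":0.014,"rx":0,"ry":0,"rz":0,"claw":250},{"x":0.019,"y":0.007,"z":0.024,"rx":0,"ry":0,"rz":0,"claw":250},{"x":0.031,"y":0.012,"z":0.034,"rx":0,"ry":0,"rz":0,"claw":250},{"x":0.042,"y":0.016,"z":0.043,"rx":0,"ry":0,"rz":0,"claw":250},{"x":0.054,"y":0.021,"z":0.052,"rx":0,"ry":0,"rz":0,"claw":250}])

```text
t: 13.43
tool_pos: [0.5384, 0.3274, 0.2337]
orientation: [1.773, 2.593, 0.001]
force: [-8.7, -2.2, 8.3]
opening: 0.0112
gripper_force: 35.0
```

Call:
arm_command(targets=[{"x":0.01,"y":0.004,"z":0.009,"rx":0,"ry":0,"rz":0,"claw":250},{"x":0.021,"y":0.008,"z":0.017,"rx":0,"ry":0,"rz":0,"claw":250},{"x":0.032,"y":0.013,"z":0.024,"rx":0,"ry":0,"rz":0,"claw":250},{"x":0.043,"y":0.017,"z":0.03,"rx":0,"ry":0,"rz":0,"claw":250},{"x":0.053,"y":0.021,"z":0.034,"rx":0,"ry":0,"rz":0,"claw":250},{"x":0.059,"y":0.023,"z":0.036,"rx":0,"ry":0,"rz":0,"claw":250},{"x":0.059,"y":0.023,"z":0.036,"rx":0,"ry":0,"rz":0,"claw":250},{"x":0.059,"y":0.023,"z":0.036,"rx":0,"ry":0,"rz":0,"claw":250}])

```text
t: 14.1
tool_pos: [0.5689, 0.3392, 0.2523]
orientation: [1.773, 2.592, 0.005]
force: [-5.5, -1.5, 10.4]
opening: 0.0109
gripper_force: 35.0
```

Run:
```python
from h import *
from scipy.optimize import least_squares
s=robot.read_state();print(s['t'],s['tool_pos'],s['opening'],s['force'].round(1))
y=np.radians(21.2);u=np.array([np.cos(y),np.sin(y)])
H=np.array([.6583,.3723])
d=s['tool_pos']-np.array([.4503,.2929,.0682]);r=np.array([-.222+d[:2]@u,.022+d[2]])
print("kin angle",np.degrees(np.arctan2(r[1],-r[0])-np.arctan2(22,222)),"r",np.hypot(*r))
for n in("side","top"):
    im,dd=robot.read_camera(n);cv2.imwrite(f"pics/{n}7.png",im[...,::-1])
    P=cloud(n,dd);D=P[...,:2]-H;a=D@u;b=D@np.array([-u[1],u[0]]);z=P[...,2]-.088
    # rear/outer cover region: within +-80mm lateral
    m=(abs(b)<.082)&(a>-.2)&(a<.08)&(z>.045)&(z<.215)&(np.hypot(a,z)<.195)
    th=np.radians(60);d_=np.hypot(a,z);nrm=a*np.sin(th)+z*np.cos(th)
    q=nrm[m];print(n,m.sum(),np.histogram(q*1000,np.arange(-60,100,8)))
    t=m&(nrm>.022)&(nrm<.046)
    if t.sum()>30:
        A=np.c_[a[t],z[t]]; 
        f=least_squares(lambda p:A[:,0]*np.sin(p[0])+A[:,1]*np.cos(p[0])-p[1],[th,.034],loss="soft_l1",f_scale=.002).x
        print(n,"plane angle",np.degrees(f[0]),"off",f[1],t.sum())
```

```text
14.1 [0.56894602 0.33918286 0.25232365] 0.010867058874711098 [-5.5 -1.5 10.4]
kin angle 59.6771947433882 r 0.22681471330513484
side 1363 (array([   0,    0,    0,    0,    0,    0,    0,   39,   42,   65,   75,
       1142,    0,    0,    0,    0,    0,    0,    0]), array([-60, -52, -44, -36, -28, -20, -12,  -4,   4,  12,  20,  28,  36,
        44,  52,  60,  68,  76,  84,  92]))
side plane angle 58.95384574959941 off 0.034048777630329305 1205
top 535 (array([  0,   0,   0,   0,   0,   0,   0,  66,  57,  54,  67, 291,   0,
         0,   0,   0,   0,   0,   0]), array([-60, -52, -44, -36, -28, -20, -12,  -4,   4,  12,  20,  28,  36,
        44,  52,  60,  68,  76,  84,  92]))
top plane angle 58.1727494106715 off 0.03630512911929095 345
```

View pics/side7.png

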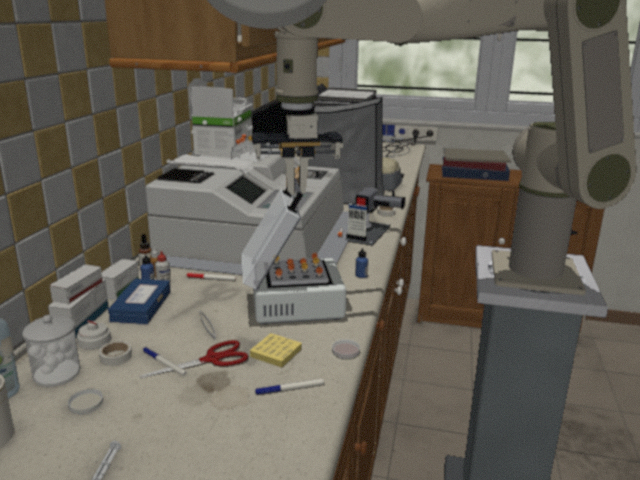

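The side view shows the cover open near px (275,235), held by the handle, and nothing else has moved. The plane fit gives about 59°, so I'll nudge it slightly and ease the radial load.

Call:
arm_command(targets=[{"x":0.002,"y":0.001,"z":0.002,"rx":0,"ry":0,"rz":0,"claw":250},{"x":0.004,"y":0.002,"z":0.004,"rx":0,"ry":0,"rz":0,"claw":250},{"x":0.004,"y":0.002,"z":0.004,"rx":0,"ry":0,"rz":0,"claw":250},{"x":0.004,"y":0.002,"z":0.004,"rx":0,"ry":0,"rz":0,"claw":250},{"x":0.004,"y":0.002,"z":0.004,"rx":0,"ry":0,"rz":0,"claw":250},{"x":0.004,"y":0.002,"z":0.004,"rx":0,"ry":0,"rz":0,"claw":250}])

```text
t: 14.7
tool_pos: [0.5705, 0.3398, 0.2532]
orientation: [1.773, 2.592, 0.003]
force: [-5.6, -1.8, 7.7]
opening: 0.0105
gripper_force: 35.0
```

Run:
```python
from h import *
from scipy.optimize import least_squares
s=robot.read_state();print(s['t'],s['tool_pos'],s['opening'],s['force'].round(1),abs(s['dq']).max())
y=np.radians(21.2);u=np.array([np.cos(y),np.sin(y)]);H=np.array([.6583,.3723])
d=s['tool_pos']-np.array([.4503,.2929,.0682]);r=np.array([-.222+d[:2]@u,.022+d[2]])
print("kin",np.degrees(np.arctan2(r[1],-r[0])-np.arctan2(22,222)),np.hypot(*r))
for n in("side","side","top"):
    P=cloud(n,robot.read_camera(n)[1]);D=P[...,:2]-H;a=D@u;b=D@np.array([-u[1],u[0]]);z=P[...,2]-.088;th=np.radians(60)
    nrm=a*np.sin(th)+z*np.cos(th);t=(abs(b)<.07)&(a>-.2)&(a<.08)&(z>.05)&(np.hypot(a,z)<.185)&(nrm>.026)&(nrm<.044)
    A=np.c_[a[t],z[t]]
    f=least_squares(lambda p:A[:,0]*np.sin(p[0])+A[:,1]*np.cos(p[0])-p[1],[th,.034],loss="soft_l1",f_scale=.001).x
    print(n,np.degrees(f[0]),f[1],t.sum())
```

```text
14.7 [0.5705478  0.33980803 0.25315751] 0.010534585828075189 [-5.6 -1.8  7.7] 0.0016644521356608604
kin 60.15972465644611 0.22686304342799524
side 59.700985268950596 0.0337412046037364 897
side 59.7214938508026 0.03368418323205673 902
top 59.81809755194143 0.034459789650129066 123
```

Call:
arm_command(targets=[{"x":0,"y":0,"z":0,"rx":0,"ry":0,"rz":0,"claw":250},{"x":0,"y":0,"z":0,"rx":0,"ry":0,"rz":0,"claw":250},{"x":0,"y":0,"z":0,"rx":0,"ry":0,"rz":0,"claw":250},{"x":0,"y":0,"z":0,"rx":0,"ry":0,"rz":0,"claw":250},{"x":0,"y":0,"z":0,"rx":0,"ry":0,"rz":0,"claw":250},{"x":0,"y":0,"z":0,"rx":0,"ry":0,"rz":0,"claw":250},{"x":0,"y":0,"z":0,"rx":0,"ry":0,"rz":0,"claw":250},{"x":0,"y":0,"z":0,"rx":0,"ry":0,"rz":0,"claw":250},{"x":0,"y":0,"z":0,"rx":0,"ry":0,"rz":0,"claw":250},{"x":0,"y":0,"z":0,"rx":0,"ry":0,"rz":0,"claw":250}])

```text
t: 15.68
tool_pos: [0.5705, 0.3398, 0.2531]
orientation: [1.773, 2.592, 0.003]
force: [-4.7, -2.5, 7.2]
opening: 0.011
gripper_force: 35.0
```

It's holding steady, so I'm handing in.

```bash
python3 -c "
from plant import robot
print(robot.close_job())"
```

```text
the job is handed in; nothing more can be done
None
```

I squeezed the reader's trigger fully home, released it and let go, then lifted the incubator cover; the arm still holds it steady by its handle at about 60° (cameras read 59.7–59.8°).

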